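# Turn the round-fronted specimen plate over under the lamp hood

## Task

The specimens under the low lamp hood have had their light on one side. Take the plate with the round front disc by its handle and swing it over, up across the top from left to right, until it lies flat on its other side, then let go. Leave the square-fronted plate as it is and do not knock against the hood.

Things in the scene. Friction and masses are not known exactly. Their poses are not given: they have to be found in the camera images.
- round_plate (a joint): Aluminium plate to turn over, left or right one of two, on a level shaft running front to back, 70 mm above the bench; 92x100x5 mm with white discs under the hood, and before it a flat round disc (72 mm across) and a crank handle. Rad: 0 to 0.3 at the start (handle left of the shaft), 1.57 handle on top, 3.14 (stop) turned over, handle right. Light friction (under 2 N at the handle) holds it.
- round_handle (a point): Grip point of its handle, a steel rod 12 mm thick parallel to the shaft; on the rod's axis, 45 mm beside the shaft's axis, 110 mm before the hood's front edge. Rod is free 20 mm towards the robot (then an 18 mm black ball) and 30 mm towards the hood. Axes turn with the plate: x along the rod towards the hood, y from the shaft's axis to the rod (left at joint 0, up at 1.57, right at 3.14).
- square_plate (a joint): The other plate, to be left alone: the same build and size, but with a flat square front (72x72 mm) and white bars in place of discs; its shaft is 210 mm beside the first, its handle likewise on the left. Rad: 0 to 0.15 at the start, same sense.
- hood: Low white lamp hood fixed to the bench over both plates: roof 130 (front to back) x 404 x 22 mm, underside 128 mm and top 150 mm above the bench, side walls and a back wall, open to the robot. Origin on the bench under its middle; x to its back, y to its left, z up. The turning plates (radius 50 mm) clear its roof by 8 mm.

How it is judged:
By the outcome, as a careful person would: the job done as asked, in the order asked, and still so for the second after the job is handed in, with the robot touching nothing.
It also fails if it takes over 35 s, if anything falls off the work surface, if the arm or the gripper's body presses on something with over 40 N, if the wrist force passes 120 N, or if a joint passes its speed limit or range.

## Robot

A 6-joint arm with a two-finger parallel gripper is mounted at the origin on a cart in front of the work surface, level with it; the furniture and walls round the work are solid. World frame = base frame: x ahead of the robot, y to its left, z up, the work surface at z = 0. Lengths are in m, angles in rad, forces in N, time in s.
With the tool pointing down it reaches from about 0.375 to 0.975 m from the base axis. Payload 3.8 kg.
Tool frame: the origin (TCP) lies on the front face of the gripper's body, between the roots of the fingers; the fingertips stand 64 mm ahead of it and the grasp point (between the pads) lies 45 mm ahead of it; z points along the fingers, y is the line along which they close (so a half turn about z gives the same grasp; the last joint's range is limited). The gripper opens to 88 mm and grips with 3 to 60 N. Pads are 18 mm wide; open, the fingers measure 123 mm over their backs; the gripper's body (75 mm by 187 mm) begins 45 mm behind the grasp point.
Start: joints at [-1.373, 0.264, 1.604, -0, 1.274, -0.037], TCP at [0.157, -0.656, 0.303] pointing down, gripper open.
Joint ranges: [-2.63, 2.63], [-0.94, 2.18], [0.31, 2.57], [-1.31, 4.45], [0, 2.66], [-2.55, 2.55]. Speed limits (rad/s): [2.57, 2.57, 3.14, 3.14, 3.14, 3.14].

## Interface

Orientations are given as [roll, pitch, yaw] about the fixed x, y, z axes, in that order (R = Rz(yaw) Ry(pitch) Rx(roll)).
In Python, from bench import r gives the robot as it stands. The module is installed in compiled form; this text tells all that it offers. Calls block until the motion is done:
- r.reach(position, orientation): joint-space move of the TCP to a pose.
- r.move_linear(position, vel=0.15, orientation=None): straight line of the TCP; orientation=None keeps the orientation; vel is the mean speed in m/s.
- r.goto_joints(angles): joint-space move.
- r.set_gripper(opening, squeeze=None): finger opening in m; squeeze is the grip in N (None keeps the last); returns when the fingers have stopped.
- r.pause(seconds).
- r.ik(position, orientation): joint angles nearest the present ones, or None.
- r.observe(): the state.
- r.read_camera(name): name is "scene" or "top"; returns a dict with "frame" (420x560x3 uint8, blue, green, red), "camera_matrix" (3x3 intrinsics, pixels), "distortion" ([k1, k2, p1, p2, k3] as OpenCV has them; the pictures are not rectified), "view" (4x4, takes a point from world to camera coordinates). Camera axes: x right, y up, looking along -z (the intrinsics and any distortion apply to the point x, -y, -z); pixel columns grow to the right and rows downward; lengths in m; the calibration is good to about 2 mm. A picture is of the moment at which its call begins. There is no depth.
A pose or a line that the arm cannot do raises r.PlanningError and nothing moves.
- r.hand_in(): hands the job in; it is judged then, once.
The state is a dict: "time_s": time; "joints": joint angles; "joint_velocities": joint speeds; "effort": joint torques, N m; "eef_pos": TCP position; "orientation": TCP orientation; "wrist_force": force on the tool from outside, world axes, zero at the start; "ft_torque": the same for the moment, N m; "grip_width": finger opening in m; "grip_force": force on a finger pad.
Only numpy, scipy, OpenCV 4.12 (cv2) and the standard library are available. Lean on these libraries where they do the work, as an engineer would, in place of code of your own. Each camera call takes 0.05 s, during which the arm holds its last target. There are 200 camera calls.

## Working session

There is one attempt and no reset: what is moved stays moved. The work goes in short steps, each a Python script; the robot and the scene stay as the last script left them, time stands still between calls to the robot, and variables do not carry over. Pictures are saved under pics/ and viewed, at most 10 in all, crops included, and the job is handed in when it is done.

```bash
mkdir -p pics; python3 - <<'E'
from bench import r
import cv2, pickle
d={}
for n in("scene","top"):
    d[n]=r.read_camera(n); cv2.imwrite(f"pics/{n}0.png",d[n]["frame"])
    print(n,d[n]["camera_matrix"].tolist(),d[n]["distortion"],d[n]["view"])
pickle.dump(d,open("cam0.pkl","wb"))
print(r.observe())
E
```

```text
scene [[404.757805045549, 0.0, 282.68175144234783], [0.0, 404.757805045549, 209.89188187239463], [0.0, 0.0, 1.0]] [-0.04432719  0.          0.          0.          0.        ] [[-0.78565208 -0.61827543  0.02205231  0.37412982]
 [ 0.28920343 -0.33551784  0.89654289 -0.27015461]
 [-0.5469115   0.71074839  0.44240766 -0.49062833]
 [ 0.          0.          0.          1.        ]]
top [[398.12601669052316, 0.0, 285.2065830809801], [0.0, 398.12601669052316, 211.19440613494046], [0.0, 0.0, 1.0]] [-0.05860146  0.          0.          0.          0.        ] [[ 0.36877559 -0.92944586  0.01161691 -0.33140959]
 [ 0.7102632   0.28982862  0.64150258 -0.43864536]
 [-0.59960884 -0.22831943  0.76703291 -0.5908812 ]
 [ 0.          0.          0.          1.        ]]
{'time_s': 0.1, 'joints': array([-1.37292341e+00,  2.64620728e-01,  1.60521330e+00,  1.04986636e-05,
        1.27371255e+00, -3.68942983e-02]), 'joint_velocities': array([-0.00169403, -0.00307059, -0.00397701,  0.00170527, -0.00076484,
       -0.00108515]), 'effort': array([-2.06596519e-04, -5.03618181e+01, -3.58070755e+01,  7.30755553e-02,
        2.33769795e-02, -5.31808428e-05]), 'eef_pos': array([ 0.15692052, -0.65598227,  0.3015639 ]), 'orientation': array([-3.13964043e+00, -8.20980982e-05,  2.34764051e-01]), 'wrist_force': array([ 0.47007263, -0.44671726,  0.33831819]), 'ft_torque': array([ 0.03068207, -0.00739153,  0.00232017]), 'grip_force': 0.0, 'grip_width': 0.08800924049229795}
```

View pics/scene0.png

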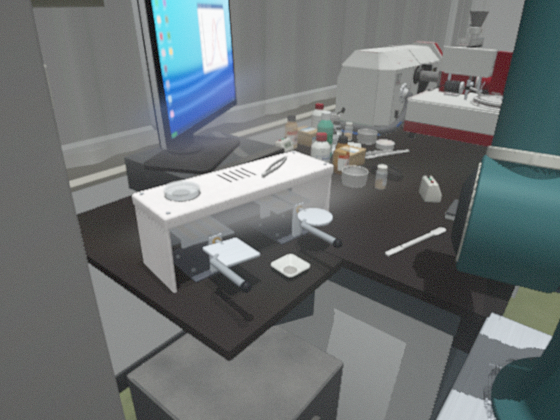

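View pics/top0.png

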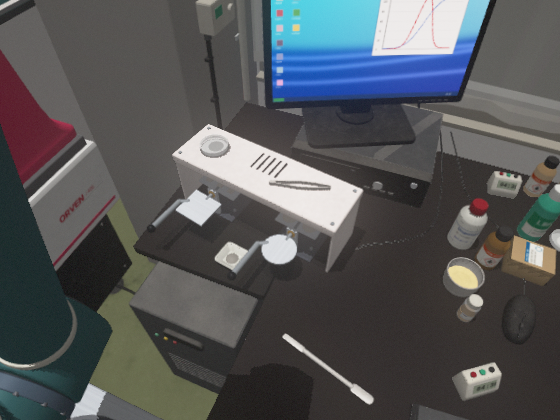

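The top view shows the hood roof with corners near (208,127), (360,190), (333,228) and (173,155). The round disc, on the right, is at about (280,249). Its handle runs from there to a black ball near (236,268), which is about (335,241) in the scene view. The square plate is the left one. Next I'll zoom in for exact pixels.

```bash
python3 - <<'E'
import cv2, pickle
import numpy as np
d=pickle.load(open("cam0.pkl","rb"))
def crop(n,x,y,w,h,s):
    c=cv2.resize(d[n]["frame"][y:y+h,x:x+w],None,fx=s,fy=s,interpolation=cv2.INTER_CUBIC)
    return cv2.convertScaleAbs(c,alpha=1.3,beta=20)
cv2.imwrite("pics/ctop.png",crop("top",165,120,200,150,4))
cv2.imwrite("pics/cscene.png",crop("scene",200,150,150,150*3//4+20,5)[:600])
E
```

```text
(no output)
```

View pics/ctop.png

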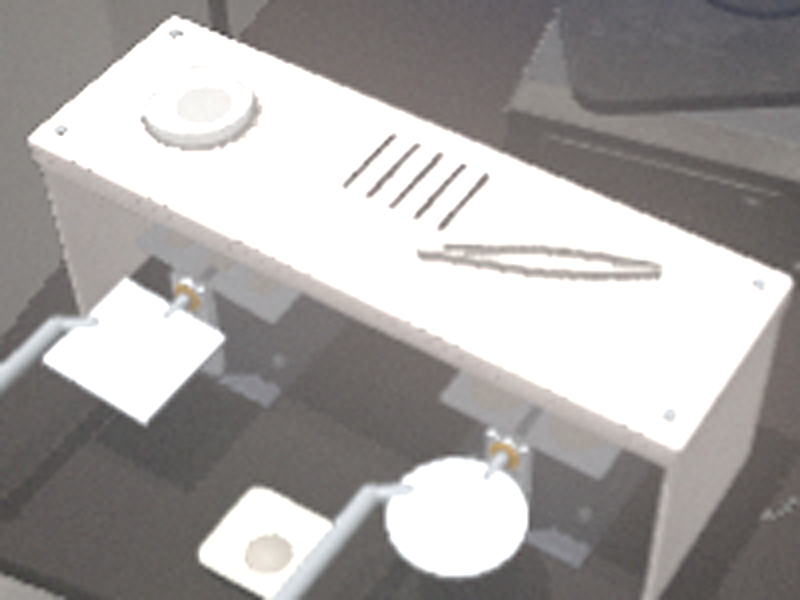

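View pics/cscene.png

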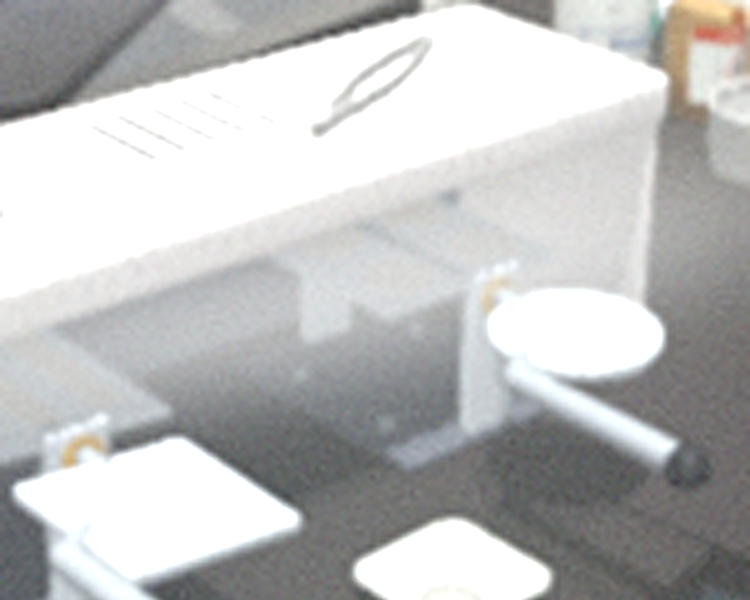

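The roof corners in top pixels are BL (208,123.8), FL (172.5,155.8), BR (363,190.8) and FR (335,232.5). The ball is at (236,268) in the top view and (337.4,242.6) in the scene view.

```bash
cat > h.py <<'E'
import cv2, numpy as np
from scipy.optimize import least_squares
def ray(c,uv):
    n=cv2.undistortPoints(np.array([[uv]],float),c["camera_matrix"],np.array(c["distortion"]))[0,0]
    R,t=c["view"][:3,:3],c["view"][:3,3]
    v=R.T@np.array([n[0],-n[1],-1]); return -R.T@t, v/np.linalg.norm(v)
def onz(c,uv,z):
    o,v=ray(c,uv); return o+v*(z-o[2])/v[2]
def tri(rs):
    A=sum(np.eye(3)-np.outer(v,v) for o,v in rs); b=sum((np.eye(3)-np.outer(v,v))@o for o,v in rs)
    p=np.linalg.solve(A,b); return p,[np.linalg.norm(np.cross(p-o,v)) for o,v in rs]
def proj(c,p):
    q=c["view"][:3,:3]@p+c["view"][:3,3]
    return cv2.projectPoints(np.array([[q[0],-q[1],-q[2]]]),np.zeros(3),np.zeros(3),c["camera_matrix"],np.array(c["distortion"]))[0].ravel()
def fit(P,M):  # planar rigid fit
    f=lambda s:((M@np.array([[np.cos(s[2]),np.sin(s[2])],[-np.sin(s[2]),np.cos(s[2])]])+s[:2])-P).ravel()
    s=least_squares(f,[*P.mean(0),0]); return s.x,s.fun
E
python3 - <<'E'
import pickle; from h import *
d=pickle.load(open("cam0.pkl","rb")); T,S=d["top"],d["scene"]
P=np.array([onz(T,p,.15)[:2] for p in[(208,123.8),(172.5,155.8),(363,190.8),(335.,232.5)]])
M=np.array([[.065,.202],[-.065,.202],[.065,-.202],[-.065,-.202]])
s,e=fit(P,M); print("hood",s,e.round(4))
print("BR,FR scene",onz(S,(296,151.6),.15),onz(S,(333,165),.15),P)
ball,er=tri([ray(T,(236,268)),ray(S,(337.4,242.6))]); print("ball",ball,er)
disc,er=tri([ray(T,(165+457/4,120+517/4)),ray(S,(200+576/5,150+333/5))]); print("disc",disc,er)
R=np.array([[np.cos(s[2]),-np.sin(s[2])],[np.sin(s[2]),np.cos(s[2])]])
for n,p in(("ball",ball),("disc",disc)): print(n,"hood frame",R.T@(p[:2]-s[:2]),p[2])
# ball/disc/rod pixels fine: dark ball centroid
for c,(u,v) in((T,(236,268)),(S,(337,243))):
    w=c["frame"][v-10:v+11,u-10:u+11]; print(w.mean(2).astype(int)[::2,::2])
E
```

```text
hood [ 0.62243697 -0.0594878  -0.17297259] [ 0.0002  0.0003  0.0001  0.0051  0.0027 -0.003  -0.0029 -0.0024]
BR,FR scene [ 0.64588106 -0.26158529  0.15      ] [ 0.52965833 -0.24075571  0.15      ] [[ 0.72107035  0.12799155]
 [ 0.59309919  0.14556356]
 [ 0.64903892 -0.26663169]
 [ 0.5265394  -0.2448746 ]]
ball [ 0.42215361 -0.08387013  0.07147289] [np.float64(0.0072338252929909285), np.float64(0.007233825292990998)]
disc [ 0.50450054 -0.14255731  0.06958578] [np.float64(0.00023138568112088327), np.float64(0.00023138568112093965)]
ball hood frame [-0.19309816 -0.05848952] 0.07147289159087142
disc hood frame [-0.10187931 -0.10212811] 0.0695857808671477
[[161 157 160 159 154 147 172 206 161 158 141]
 [159 158 161 162 154 149 206 171 159 146 112]
 [194 169 159 158 155 194 185 156 150 119  69]
 [189 189 197 205 215 188 155 153 128  76  61]
 [168 197 187 193 195 156 155 135  88  60  61]
 [ 50  77 170 196 156 156 140  98  60  58  60]
 [ 58  53  48 124 158 142 111  63  58  57  59]
 [ 58  56  48  51 103 119  66  60  60  56  54]
 [ 57  50  59  54  46  73  58  59  59  56  54]
 [ 56  44  52  52  44  54  55  58  56  55  54]
 [ 58  49  46  47  43  57  59  57  50  57  51]]
[[ 93  70  70  76  75  70  68  71  68  73  72]
 [175 142  90  66  77  70  69  72  70  66  69]
 [177 182 176 135  85  63  65  59  68  74  70]
 [142 161 177 181  99  63  61  68  71  69  64]
 [ 85 117 144 107  56  74  59  59  67  67  64]
 [ 64  74  91  59  51  62  54  50  68  70  67]
 [ 56  63  67  53  48  54  44  44  70  67  70]
 [ 65  70  72  67  56  52  56  64  70  69  68]
 [ 68  74  72  71  66  66  72  66  69  69  58]
 [ 69  66  69  70  66  66  69  66  66  63  69]
 [ 65  66  64  64  71  65  65  68  69  66  68]]
```

```bash
python3 - <<'E'
import pickle; from h import *
d=pickle.load(open("cam0.pkl","rb")); T,S=d["top"],d["scene"]
s=[.6224,-.0595,-.173]; c_,s_=np.cos(s[2]),np.sin(s[2]); R=np.array([[c_,-s_],[s_,c_]])
disc=np.array([.5045,-.1426,.0696]); ex=np.array([c_,s_,0]); ey=np.array([-s_,c_,0])
o,v=ray(S,(337.4,242.6)); o=o-disc
hx=(np.array([*s[:2],0])-disc)@ex
for x in(-.199,-.204,-.209):
    t=(x+hx-o@ex)/(v@ex); p=o+t*v
    a=np.arctan2(p[2],p@ey); print(x,"lat",p@ey,"dz",p[2],"rad",np.hypot(p[2],p@ey),"angle",a,"topuv",proj(T,p+disc))
c=T["frame"][225:300,205:305]; c=cv2.convertScaleAbs(cv2.resize(c,None,fx=8,fy=8,interpolation=cv2.INTER_CUBIC),alpha=1.5,beta=10)
# predicted handle for angles
for a,col in((0,(0,0,255)),(.15,(0,255,0)),(.3,(255,0,0))):
    q=[]
    for x in(-.145,-.195,-.204):
        p=disc+ex*(x+hx)+.045*(np.cos(a)*ey+np.sin(a)*np.array([0,0,1])); u=proj(T,p); q.append(tuple(int(k) for k in (u-[205,225]+.5)*8))
    cv2.line(c,q[0],q[1],col,1); cv2.circle(c,q[2],4,col,1)
cv2.imwrite("pics/cball.png",c)
E
```

```text
-0.199 lat 0.0416544255248159 dz -0.0017292571410870705 rad 0.041690304581070585 angle -0.04149054320396096 topuv [234.39572231 275.37613346]
-0.204 lat 0.04795244259610869 dz 0.002984511791136235 rad 0.048045229332000595 angle 0.06215881545002136 topuv [229.99884571 274.51204106]
-0.209 lat 0.05425045966740129 dz 0.007698280723359485 rad 0.05479394036040831 angle 0.14096146782847777 topuv [225.55426801 273.63744008]
```

View pics/cball.png

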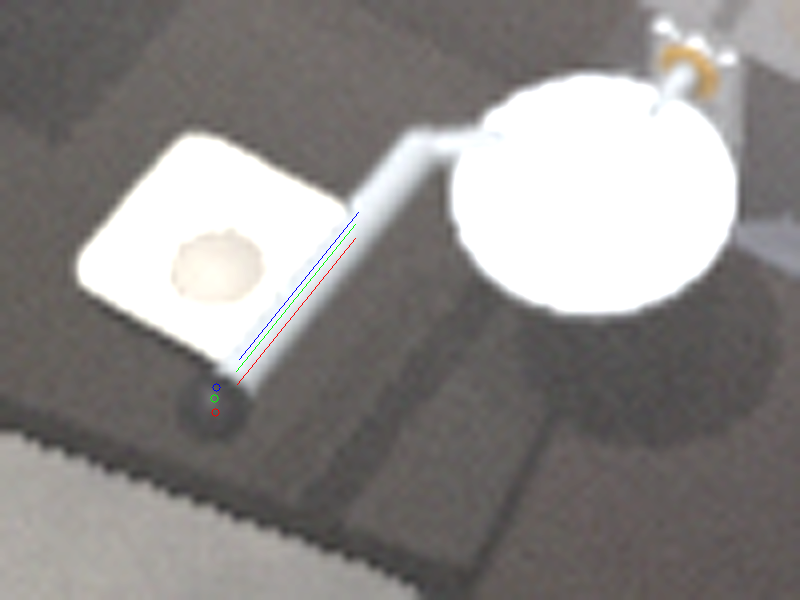

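The ball sits at (231.3,275.4) in the top view. That fits a handle angle of about 0.03 rad, and the drawn rod overlay agrees. I'll grasp it from above with the fingers closing across the rod.

```bash
cat >> h.py <<'E'
yaw=-.173; ex=np.array([np.cos(yaw),np.sin(yaw),0]); ey=np.array([-np.sin(yaw),np.cos(yaw),0]); ez=np.array([0,0,1.])
hood=np.array([.6224,-.0595,0]); disc=np.array([.5045,-.1426,.070])
C=disc+ex*((hood-disc)@ex-.175)   # shaft axis point at grip station
ORI=[np.pi,0,yaw]
def tcp(a,rad=.045): return C+rad*(np.cos(a)*ey+np.sin(a)*ez)+.045*ez
E
python3 - <<'E'
from bench import r
from h import *
d={c:None for c in()}
import pickle; d=pickle.load(open("cam0.pkl","rb"))
p,e=tri([ray(d["top"],(231.3,275.4)),ray(d["scene"],(337.4,242.6))]); q=p-C; print("ball rel C",q@ex,q@ey,q[2],e)
for a in(0,1.57,3.14): print(r.ik(tcp(a),ORI))
t=tcp(.03); print(t)
r.set_gripper(.05,10)
r.reach(t+.12*ez,ORI)
r.move_linear(t+.05*ez,.15)
o=r.observe(); print(o["time_s"],o["eef_pos"],o["wrist_force"])
for n in("top","scene"): f=r.read_camera(n)["frame"]; cv2.imwrite(f"pics/{n}1.png",f)
a=cv2.imread("pics/top1.png")[180:320,150:350]; b=cv2.imread("pics/scene1.png")[130:270,230:430]
cv2.imwrite("pics/both1.png",cv2.resize(np.hstack([a,b]),None,fx=2,fy=2))
E
```

```text
ball rel C -0.02786847651558441 0.0457396186312685 0.0007734319523135802 [np.float64(0.0005906214276010336), np.float64(0.0005906214276009172)]
[-2.47795607e-01  4.09823200e-02  2.24441180e+00 -4.44089210e-16
  8.56198531e-01  1.49600072e+00]
[-3.47138443e-01 -2.16524922e-02  2.20655795e+00 -4.44089210e-16
  9.56687197e-01  1.39665788e+00]
[-4.43796010e-01  6.08143072e-02  2.22320223e+00 -4.44089210e-16
  8.57576114e-01  1.30000032e+00]
[ 0.44017027 -0.08569724  0.1163498 ]
3.7083 [ 0.44051487 -0.08601848  0.16666746] [0.45858191 0.63420286 0.12950888]
```

View pics/both1.png

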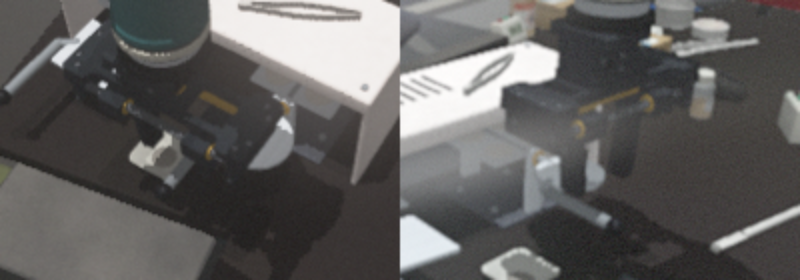

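The fingers straddle the rod from above, just behind the ball, and the ball triangulates to where it was expected. Next I'll go down and grip.

```bash
python3 - <<'E'
from bench import r
from h import *
t=tcp(.03)
r.move_linear(t,.1)
o=r.observe(); print(o["wrist_force"])
r.set_gripper(.0,12)
o=r.observe(); print(o["time_s"],o["eef_pos"],o["wrist_force"],o["grip_width"],o["grip_force"],"lat",o["wrist_force"]@ey)
E
```

```text
[ 0.30927254 -0.60641318 -0.39560107]
5.125 [ 0.44057936 -0.08393476  0.1164471 ] [2.18943617 9.89225993 0.12739639] 0.011298631278129186 11.959760338068008 lat 10.121481942700699
```

The rod sits about 2 mm further left than estimated. I'll relieve that, then follow the arc with a gentle radial force correction.

```bash
python3 - <<'E'
from bench import r
from h import *
off=.002*ey
r.move_linear(tcp(.03)+off,.03); F=r.observe()["wrist_force"]; print("relieved",F@ey,F[2])
for i,a in enumerate(np.linspace(.03,np.pi+.03,33)[1:]):
    r.move_linear(tcp(a)+off,.06)
    o=r.observe(); F=o["wrist_force"]; n=np.cos(a)*ey+np.sin(a)*ez; tg=-np.sin(a)*ey+np.cos(a)*ez
    fr=F@n
    off=off+np.clip(.00012*fr,-.0008,.0008)*n      # yield along the radius
    if i%3==0 or a>2.8: print(round(a,2),"Frad %.1f Ftan %.1f Fx %.1f"%(fr,F@tg,F@ex),"off",(off@ey*1e3).round(1),(off[2]*1e3).round(1),"gw",o["grip_width"].round(4))
    if np.linalg.norm(F)>35: print("stop",a,F); break
o=r.observe(); print(o["time_s"],o["eef_pos"],o["wrist_force"])
f=r.read_camera("top")["frame"][180:320,150:350]; g=r.read_camera("scene")["frame"][130:270,230:430]
cv2.imwrite("pics/both2.png",cv2.resize(np.hstack([f,g]),None,fx=2,fy=2))
E
```

```text
relieved 2.796199166876061 0.6641894597122926Traceback (most recent call last):
  File "<stdin>", line 10, in <module>
AttributeError: 'float' object has no attribute 'round'
```

```bash
python3 - <<'E'
from bench import r
from h import *
off=.0023*ey
for i,a in enumerate(np.linspace(.03,np.pi+.03,33)[2:]):
    r.move_linear(tcp(a)+off,.06)
    o=r.observe(); F=o["wrist_force"]; n=np.cos(a)*ey+np.sin(a)*ez; tg=-np.sin(a)*ey+np.cos(a)*ez
    fr=F@n
    off=off+np.clip(.00012*fr,-.0008,.0008)*n      # yield along the radius
    if i%3==0 or a>2.8: print("%.2f Frad %.1f Ftan %.1f Fx %.1f off %.1f %.1f gw %.4f"%(a,fr,F@tg,F@ex,off@ey*1e3,off[2]*1e3,o["grip_width"]))
    if np.linalg.norm(F)>35: print("stop",a,F); break
o=r.observe(); print(o["time_s"],o["eef_pos"],o["wrist_force"])
f=r.read_camera("top")["frame"][180:320,150:350]; g=r.read_camera("scene")["frame"][130:270,230:430]
cv2.imwrite("pics/both2.png",cv2.resize(np.hstack([f,g]),None,fx=2,fy=2))
E
```

```text
0.23 Frad 4.7 Ftan -1.6 Fx 1.2 off 2.8 0.1 gw 0.0111
0.52 Frad 5.3 Ftan -1.6 Fx 1.0 off 4.4 0.9 gw 0.0115
0.82 Frad 6.8 Ftan -1.6 Fx 1.0 off 6.0 2.3 gw 0.0113
1.11 Frad 9.1 Ftan -2.5 Fx -0.8 off 7.3 4.3 gw 0.0116
1.40 Frad 6.4 Ftan -1.9 Fx -0.6 off 7.9 6.5 gw 0.0113
1.70 Frad 2.9 Ftan -1.4 Fx 0.8 off 7.9 7.9 gw 0.0112
1.99 Frad 0.1 Ftan -0.7 Fx -0.2 off 7.8 8.1 gw 0.0115
2.29 Frad 0.9 Ftan -0.5 Fx -1.0 off 7.6 8.4 gw 0.0115
2.58 Frad 3.0 Ftan 0.3 Fx -2.0 off 6.9 9.0 gw 0.0113
2.88 Frad 4.8 Ftan -0.5 Fx -2.1 off 5.2 9.6 gw 0.0109
2.98 Frad 4.3 Ftan -1.6 Fx -2.0 off 4.7 9.7 gw 0.0110
3.07 Frad 5.1 Ftan -0.4 Fx -3.6 off 4.1 9.7 gw 0.0110
3.17 Frad 5.9 Ftan -1.5 Fx -3.1 off 3.4 9.7 gw 0.0107
13.375 [ 0.42538171 -0.17085833  0.12337755] [-4.07200863 -5.34913     1.32439502]
```

View pics/both2.png

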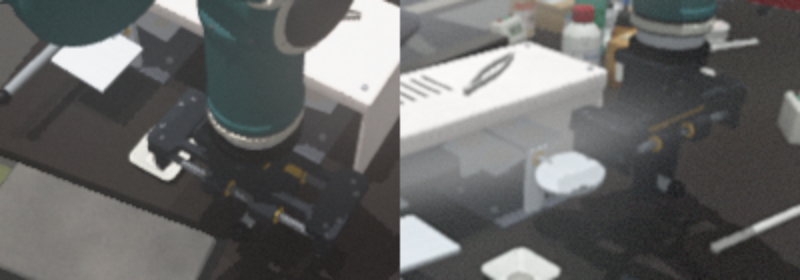

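The handle is on the right and the disc is nearly flat, but the tool sits about 8 mm high. I'll press down until the stop is felt.

```bash
python3 - <<'E'
from bench import r
from h import *
p=tcp(np.pi+.03)+np.array([0,0,.0097])+.0034*ey
for i in range(14):
    p=p-.0015*ez; r.move_linear(p,.03); F=r.observe()["wrist_force"]; p=p+np.clip(.0001*(F@ey),-.0006,.0006)*ey
    print("z %.4f Fz %.1f lat %.1f"%(r.observe()["eef_pos"][2],F[2],F@ey))
    if F[2]>9: break
p=p+.0005*ez
r.pause(.3)
o=r.observe(); print(o["time_s"],o["wrist_force"])
r.set_gripper(.045); q=o["eef_pos"]+.12*ez
r.move_linear(q,.12); r.reach(q+[-.02,-.25,.05],ORI)
print(r.observe()["time_s"],r.observe()["wrist_force"])
im=[]
import pickle; d={}
for n,y,x in(("top",180,150),("scene",150,200)):
    d[n]=r.read_camera(n); im.append(d[n]["frame"][y:y+140,x:x+200])
pickle.dump(d,open("cam3.pkl","wb"))
cv2.imwrite("pics/both3.png",cv2.resize(np.hstack(im),None,fx=2,fy=2,interpolation=cv2.INTER_CUBIC))
E
```

```text
z 0.1219 Fz 0.6 lat -5.9
z 0.1204 Fz 1.2 lat -3.6
z 0.1188 Fz 1.8 lat -2.1
z 0.1172 Fz -0.1 lat -0.6
z 0.1157 Fz 0.0 lat -0.0
z 0.1143 Fz 1.3 lat -0.3
z 0.1132 Fz 5.9 lat 1.6
z 0.1122 Fz 7.9 lat 1.4
z 0.1109 Fz 9.1 lat 1.4
16.025 [-3.08450376  2.23209847  8.54164005]
18.85 [-0.27335438  0.40710051 -0.97590121]
```

View pics/both3.png

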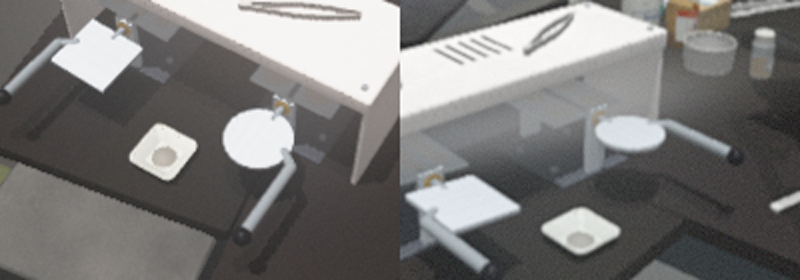

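The handle now lies on the right, with the ball at top (270.3,298.3) and scene (367.3,227.3). The disc is flat and the square plate hasn't moved. I'll check the height, then hand in.

```bash
python3 - <<'E'
from bench import r
from h import *
import pickle; d=pickle.load(open("cam3.pkl","rb"))
p,e=tri([ray(d["top"],(270.3,298.3)),ray(d["scene"],(367.3,227.3))]); q=p-C; print("ball",q@ex,q@ey,q[2],e)
if abs(q[2])<.004: r.pause(.3); print(r.hand_in())
E
```

```text
ball -0.02812856667457376 -0.04420807184584407 0.0008029078325604844 [np.float64(0.0014593509155889247), np.float64(0.0014593509155889312)]
the job is handed in; nothing more can be done
None
```

The round plate is turned over and lies flat against its stop with the handle on the right. I let go and moved the arm clear, the square plate looks unmoved in the last pictures, no hood contact was noted, and the job was handed in at about 19 s.

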